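Fit the preamplifier's shield cover rim-down

ROBOT

A 6-joint arm with a two-finger parallel gripper is mounted at the origin on the work surface. World frame = base frame: x ahead of the robot, y to its left, z up, the work surface at z = 0. Lengths are in m, angles in rad, forces in N, time in s.
With the tool pointing down it reaches from about 0.225 to 0.875 m from the base axis. Payload 3.4 kg.
Tool frame: the origin (TCP) lies on the centre line of the jaws, within the pads' length; the fingertips stand 17 mm ahead of it and the grasp point (between the pads) lies 2 mm behind it (nose_length is the distance from the TCP to the fingertips, in m); z points along the fingers, y is the line along which they close (so a half turn about z gives the same grasp; the last joint's range is limited). The gripper opens to 85 mm and grips with 20 to 120 N. Pads are 22 mm wide; open, the fingers measure 114 mm over their backs; the gripper's body (76 mm by 85 mm) begins 54 mm behind the grasp point. The pads swing forward as they close: fully open they stand 13 mm farther back than shut.
Start: joints at [1.212, 0.276, 1.505, -0, 1.361, -0.121], TCP at [0.135, 0.559, 0.248] pointing down, gripper open.
Joint ranges: [-2.89, 2.89], [-0.75, 2.08], [0.22, 2.7], [-1.18, 4.32], [0.11, 2.71], [-2.7, 2.7]. Speed limits (rad/s): [2.57, 2.57, 3.14, 3.14, 3.14, 3.14].

INTERFACE

Orientations are given as a unit quaternion [w, x, y, z].
In Python, from rig import get_state, get_image, sign_off, find_in, place_of, nose_length gives the robot as it stands.
- The arm moves only by the tool apply_moves, never from a script. Its argument "deltas" is one flat list of numbers, 5 for each row, row after row: the finger opening in mm, from 0 to 85.4, then the shift along the tool's x, y, z in mm, then the turn about the tool's z in degrees. A call has 1 to 12 rows; each row is the pose to reach, as a shift and turn from the pose commanded when the call began, along the tool's axes at that moment; what a row does not reach only later rows make up. A row lasts 1/12 s, in which the tool goes at most 41.7 mm and 7.16 degrees, less where a joint would pass 70% of its speed; a pose out of reach is approached as far as the arm can. A call with a gripper value outside its range is refused whole. The fingers move at their own pace and stop on an object; "squeeze" is the grip in N (left out, the last holds). Time passes only in rows, so rows that repeat a pose let the fingers close. It gives the time, the measured TCP pose, the force, the opening and the grip force at its end, in the units of the state.
- get_state(): the state, without advancing time (a new reading comes with each control period).
- get_image(name): name is "scene" or "top"; returns a dict with "frame" (400x640x3 uint8, red, green, blue), "K" (3x3 intrinsics, pixels), "position" and "orientation" of the camera in the world. Camera axes: x right, y down, z forward; pixel columns grow to the right and rows downward; lengths in m; the calibration is good to about 2 mm. A picture is of the moment at which its call begins. There is no depth.
- sign_off(): hands the job in; it is judged then, once.
Trained networks look in a picture, given as the dict that the camera call returned (one of the last four; its "shot" number tells which), for a name from the list of things; names that differ only in an ending like _2 or _b are one class to them, and where a whole thing is asked for, a point or a joint stands for the part that bears it (a point fixed in the world has none). Each returns a list of dicts, best first, with "score" (0 to 1); they miss things now and then, are a little off and sometimes report something else, mostly with a low value. They report only what shows in the picture. A call takes as long as a camera call. They do not tell look-alikes from the thing itself.
- find_in(query, picture): "point" ([column, row] in pixels, amid what is visible of it).
- place_of(query, picture): "point" ([column, row] in pixels: a listed point, or the origin of a listed thing).
The state is a dict: "clock": time; "qpos": joint angles; "qd": joint speeds; "effort": joint torques, N m; "position": TCP position; "ee_rot": TCP orientation; "contact_force": force on the tool from outside, world axes, zero at the start; "moment": the same for the moment, N m; "width": finger opening in m; "gripper_force": force on a finger pad.
Only numpy, scipy, OpenCV 4.12 (cv2) and the standard library are available. Lean on these libraries where they do the work, as an engineer would, in place of code of your own. Each camera call takes 0.05 s, during which the arm holds its last target. There are 200 camera calls.

TASK

The open-ended aluminium shield cover of the preamplifier is lying on its side. Pick it up, turn it rim-down and, keeping hold of it until its rim is inside the rectangular recess of the steel base plate, put it over the black circuit block, closed face up, either way round. The stiff brass contact pin inside holds it up a little, so press it down gently until it sits fully home and level. Let go of it, and leave the beaker, the jar and the spanner where they are.

Things in the scene. Friction and masses are not known exactly. Their poses are not given: they have to be found in the camera images.
- cover: Loose aluminium box, 0.14 kg, walls 3 mm, open at one end; starts lying on its side. Frame as it lies: origin mid-underside; x level from closed crown (x=-25 mm) to open rim (x=+25), starting within 55 deg of straight away from the robot; y level, width 44 mm (flat sides at y=+-22, to grip); z up, 0 to 60 mm. Outer size 50 x 44 x 60 mm. Seated, x points down, crown 60 mm above the table.
- cover_rim (a point): Centre of the cover's open rim, at (25, 0, 30) mm in the cover's frame. The rim measures 60 x 44 mm outside, 54 x 38 mm inside.
- cover_top (a point): Centre of the outside of the cover's closed crown, at (-25, 0, 30) mm in the cover's frame.
- base: Fixed dark steel plate, 150 (x) x 120 (y) x 18 mm high, on the table; origin mid-underside, z up, its x within 25 deg of the robot's forward direction. In mid-top a recess 63 (x) x 47 (y) mm, 8 mm deep, no chamfer: the cover's rim (60 along x, 44 along y) fits with 1.5 mm to spare each side. In mid-recess a fixed black circuit block, 36 (x) x 22 (y), rising 10 mm above the plate's top.
- recess_floor (a point): Middle of the recess's floor, at (0, 0, 10) mm in the base plate's frame: the centre of the cover's rim comes here. The rim's 60 mm side lies along the plate's x, either way round.
- contact (a joint): Travel (m) of the brass contact pin, 12 mm across, upright in the middle of the circuit block: 0 = up, pin top 62 mm above the table; grows as it is pushed down, at most 0.008; starts at 0 to 0.002. It has no spring: it resists with about 7 N and stays where pushed. The cover's weight does not move it; pressed by the crown's inner face it reaches about 0.005 when the cover is home.
- beaker: Bystander: glass beaker 64 mm across, 85 mm high; origin under its centre.
- jar: Bystander: amber glass jar 50 mm across, 75 mm high; origin under its centre.
- spanner: Bystander: steel spanner 140 mm long, lying flat.
Mind the look-alikes: they are no part of the job. Leave any purple or turquoise look-alike of the cover alone.

How it is judged:
On the way, in this order (a step that is already met when the one before it is completed fails the run):
1. the cover is lifted off the table in the fingers (height (world z) of cover_rim above 0.06 m and contact force between the fingers and cover above 1 N), for 0.1 s.
2. the cover's rim is inside the recess, crown up, while the fingers still hold or touch the cover (z of cover_rim in the frame of base below 0.0165 m and z of cover_top in the frame of base above 0.055 m and horizontal distance between cover_rim and recess_floor below 0.008 m and contact force between the fingers and cover above 0.5 N), for 0.05 s.
At the end, for the whole second after the job is handed in: The cover is rim-down in the recess, crown up: the centre of its rim within 2.2 mm of the recess's floor in height and within 4 mm of its middle along each side of the plate, level to 0.06 rad, released and at rest (z of cover_rim in the frame of base below 0.0122 m and x of cover_rim in the frame of base between -0.004 and 0.004 m and y of cover_rim in the frame of base between -0.004 and 0.004 m and z of cover_top in the frame of base above 0.057 m and angle between cover's own x axis and vertical above 3.08 rad and linear speed of cover below 0.01 m/s and contact force between the fingers and cover below 0.1 N); the robot touches nothing.
It fails at once if the beaker is pushed more than 30 mm (distance of beaker from where it was at the start of the episode above 0.03 m).
It fails at once if the jar is pushed more than 30 mm (distance of jar from where it was at the start of the episode above 0.03 m).
It fails at once if the spanner is pushed more than 30 mm (distance of spanner from where it was at the start of the episode above 0.03 m).
It fails at once if the cover is forced or hammered against the base plate with more than 60 N (contact force between cover and base above 60 N).
It also fails if it takes over 51 s, if anything falls off the work surface, if the arm or the gripper's body presses on something with over 40 N, if the wrist force passes 120 N, or if a joint passes its speed limit or range.

## Working session

There is one attempt and no reset: what is moved stays moved. The work goes in short steps, Python scripts to look and compute and a tool call to move; the robot and the scene stay as the last step left them, time stands still between calls to the robot, and variables do not carry over. Pictures are saved under pics/ and viewed, at most 10 in all, crops included, and the job is handed in when it is done.

Besides the shell and the picture viewer there is one more tool, called after ">>>" in YAML: its name, and indented under it one key for each argument. apply_moves: Moves the arm, as the interface text tells. Its arguments: {"type":"object","properties":{"deltas":{"type":"array"},"squeeze":{"type":"number"}},"required":["deltas"]}

```bash
ls; mkdir -p pics
python3 - <<'E'
from rig import *
import cv2,numpy as np
s=get_state();print(s['clock'],s['position'],s['ee_rot'],s['width'],nose_length)
for n in ['scene','top']:
    p=get_image(n);cv2.imwrite(f'pics/{n}0.png',p['frame'][:,:,::-1]);print(n,p['K'].tolist() if hasattr(p['K'],'tolist') else p['K'],p['position'],p['orientation'])
    for q in ['cover','cover_rim','cover_top','base','recess_floor','beaker','jar','spanner']:
        print(q,[(np.round(d['point'],1).tolist(),round(d['score'],2)) for d in place_of(q,p)])
E
```

```text
pics
0.0 [0.13526431 0.55833087 0.24743326] [-2.26594884e-04  1.18599576e-01  9.92941721e-01 -9.10246623e-04] 0.08555846596194702 0.017
scene [[442.67503491834464, 0.0, 321.2685942242798], [0.0, 442.67503491834464, 199.83936058828294], [0.0, 0.0, 1.0]] [1.34591171 0.1162537  0.82637147] [-0.2430498   0.59483202  0.71379023 -0.27857704]
cover [([427.9, 174.4], 0.87), ([440.9, 236.5], 0.76), ([394.9, 236.9], 0.7), ([412.6, 211.4], 0.59)]
cover_rim [([415.0, 207.1], 0.89), ([420.9, 166.6], 0.86), ([435.7, 225.0], 0.57), ([389.7, 231.0], 0.55)]
cover_top [([458.5, 236.4], 0.96), ([405.4, 221.5], 0.96), ([416.9, 195.8], 0.9), ([439.6, 175.0], 0.81)]
base [([247.5, 182.2], 0.78)]
recess_floor [([245.7, 179.8], 0.89), ([490.1, 211.1], 0.71)]
beaker [([317.9, 253.5], 0.83), ([415.6, 207.0], 0.26)]
jar [([181.3, 184.9], 0.98)]
spanner [([489.4, 208.8], 0.76)]
top [[372.97301128154396, 0.0, 316.7788796507492], [0.0, 372.97301128154396, 200.22009595790803], [0.0, 0.0, 1.0]] [0.50533097 0.00655608 0.98298214] [-0.03176749  0.70803336 -0.70419901  0.04222968]
cover [([211.6, 268.9], 0.92), ([204.2, 187.4], 0.85), ([244.2, 180.0], 0.72), ([226.6, 218.1], 0.64)]
cover_rim [([222.3, 267.4], 0.91), ([230.0, 207.5], 0.8), ([249.5, 175.9], 0.73), ([203.9, 193.7], 0.55)]
cover_top [([221.3, 226.3], 0.79), ([200.8, 267.5], 0.74), ([232.3, 185.7], 0.63), ([190.0, 183.0], 0.62), ([394.5, 223.3], 0.31)]
base []
recess_floor [([397.0, 223.3], 0.78)]
beaker [([311.3, 153.9], 0.57)]
jar [([457.7, 204.2], 0.97)]
spanner [([154.1, 231.0], 0.7)]
```

Run:
```python
import cv2,numpy as np
a=cv2.imread('pics/top0.png');b=cv2.imread('pics/scene0.png')
cv2.imwrite('pics/c1.png',cv2.resize(a[120:320,120:480],None,fx=2.2,fy=2.2,interpolation=cv2.INTER_CUBIC))
cv2.imwrite('pics/c2.png',cv2.resize(b[120:280,340:520],None,fx=3.7,fy=3.7,interpolation=cv2.INTER_CUBIC))
```

```text
(no output)
```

View pics/c1.png

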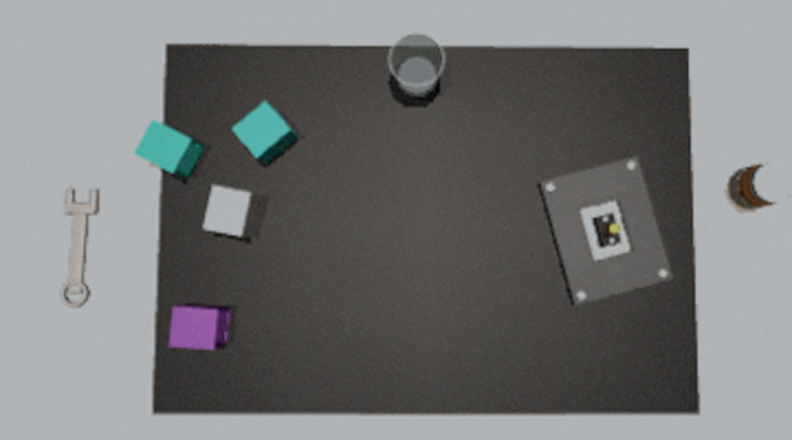

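View pics/c2.png

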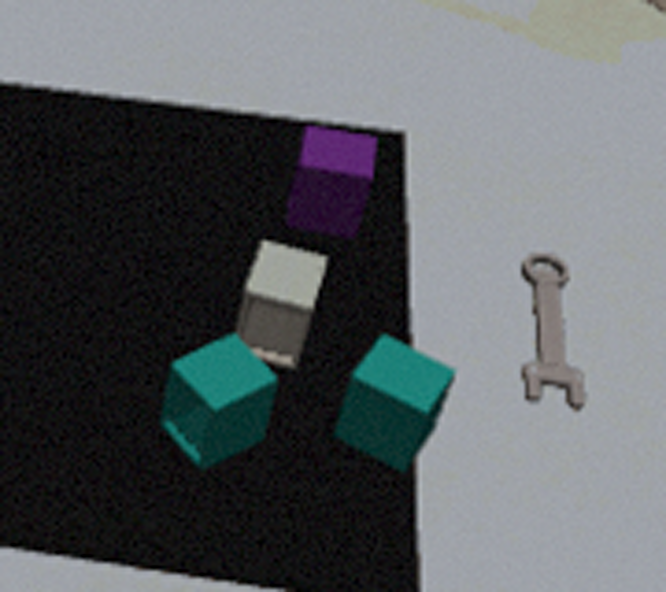

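View pics/scene0.png

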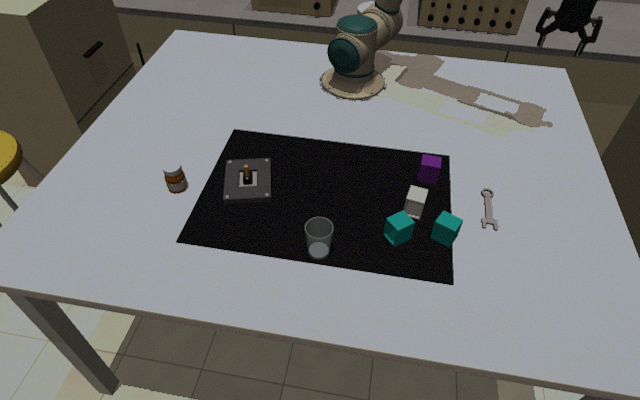

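The candidates in the top view are silver (224,215), purple (210,268), and turquoise (196,186) and (240,180). The crops show that the silver one is the bare-aluminium open box, so it is the cover, and its opening faces right, away from the robot. The base plate is at (397,223), the beaker at (311,150), the jar at (458,204) and the spanner at (154,231).

Next I'll measure the cover and plate poses.

```bash
cat > h.py <<'E'
from rig import *
import cv2,numpy as np
from scipy.spatial.transform import Rotation as R
def ray(p,uv):
    o=np.array(p['orientation']);M=R.from_quat(o[[1,2,3,0]]).as_matrix()
    uv=np.atleast_2d(uv).astype(float)
    return (M@np.linalg.inv(p['K'])@np.c_[uv,np.ones(len(uv))].T).T
def at(p,uv,z):
    d=ray(p,uv);c=np.array(p['position'])
    return (c+d*((z-c[2])/d[:,2])[:,None])[:,:2]
def proj(p,X):
    o=np.array(p['orientation']);M=R.from_quat(o[[1,2,3,0]]).as_matrix()
    x=(p['K']@M.T@(np.atleast_2d(X)-p['position']).T).T
    return x[:,:2]/x[:,2:]
def rect(p,mask,z):
    c=max(cv2.findContours(mask.astype(np.uint8),cv2.RETR_EXTERNAL,cv2.CHAIN_APPROX_NONE)[0],key=cv2.contourArea)
    w=at(p,c[:,0,:],z)*1000
    return cv2.minAreaRect(w.astype(np.float32))
E
python3 - <<'E'
from h import *
p=get_image('top');f=p['frame'].astype(int)
g=f.mean(2);sat=f.max(2)-f.min(2)
print(g[205:230:3,206:246:3].astype(int))
# cover top face
m=np.zeros(g.shape,bool);m[195:235,205:250]=(g>130)[195:235,205:250]&(sat<30)[195:235,205:250]
print('cover',rect(p,m,.06),m.sum())
for q in ['cover','cover_rim','cover_top','recess_floor','beaker','jar']:
    for d in place_of(q,p):
        z={'cover':0,'cover_rim':.03,'cover_top':.03,'recess_floor':.01}.get(q,0)
        print(q,d['point'],round(d['score'],2),at(p,d['point'],z).round(4))
sub=g[185:265,360:430]
print('white'); m2=np.zeros(g.shape,bool);m2[200:250,375:415]=(g>130)[200:250,375:415]
print(rect(p,m2,.010))
# screws
n,l,st,c=cv2.connectedComponentsWithStats((g[185:265,360:430]>125).astype(np.uint8))
for i in range(1,n):print(st[i],(c[i]+[360,185]),at(p,c[i]+[360,185],.018))
E
```

```text
[[ 57  57  61  62 178 154 126  80  68  65  67  70  71  68]
 [ 56  61  61 123 178 178 179 179 179 155  67  68  68  72]
 [ 59  60  60 164 181 178 178 177 178 114  57  55  65  71]
 [ 64  57  61 174 179 177 179 178 179  67  58  56  71  71]
 [ 58  63  57 178 178 180 177 178 179  54  55  57  73  68]
 [ 59  58  87 177 180 180 178 177 174  58  54  64  73  73]
 [ 57  61 128 180 178 178 180 179 131  58  56  70  68  71]
 [ 57  57  60  57  28  56 129 163  94  59  55  71  75  74]
 [ 57  60  58  60  60  66  63  51  45  33  65  69  72  69]]
cover ((563.5291748046875, 225.5399627685547), (44.2159538269043, 50.16365432739258), 79.0217514038086) 365
cover [213.0, 270.2] 0.75 [[0.4249 0.26  ]]
cover [202.8, 187.6] 0.64 [[0.6404 0.2942]]
cover [241.6, 178.1] 0.63 [[0.6666 0.1924]]
cover [227.2, 218.1] 0.6 [[0.56   0.2274]]
cover_rim [230.9, 211.4] 0.97 [[0.5755 0.2118]]
cover_rim [206.1, 193.2] 0.95 [[0.6218 0.2764]]
cover_rim [249.2, 178.0] 0.87 [[0.662  0.1672]]
cover_rim [222.5, 266.6] 0.86 [[0.4363 0.2288]]
cover_top [221.3, 228.7] 0.83 [[0.5313 0.2348]]
cover_top [200.5, 267.7] 0.77 [[0.4334 0.2838]]
cover_top [190.5, 182.0] 0.63 [[0.6506 0.3174]]
cover_top [230.7, 185.0] 0.57 [[0.6435 0.2142]]
recess_floor [393.6, 223.1] 0.79 [[ 0.5487 -0.2088]]
beaker [311.3, 153.9] 0.57 [[0.7336 0.0075]]
jar [458.4, 203.8] 0.76 [[ 0.6014 -0.385 ]]
white
((545.9014282226562, -211.2301025390625), (64.14321899414062, 45.223968505859375), 15.24732780456543)
[45  8  4  4 13] [406.38461538 194.61538462] [[ 0.622976   -0.24181919]]
[ 8 18  5  4 16] [369.75  204.625] [[ 0.59610249 -0.1455189 ]]
[ 24  26  22  28 298] [394.35234899 224.19127517] [[ 0.54554403 -0.20892194]]
[37 43  2  2  3] [397.66666667 228.66666667] [[ 0.53401314 -0.21733376]]
[59 57  4  4 12] [420.75       243.66666667] [[ 0.49569196 -0.2764165 ]]
[22 67  5  5 15] [383.73333333 253.8       ] [[ 0.46939221 -0.18023863]]
```

>>> apply_moves:
  deltas: [85,-40,-18.6,0,0,85,-80,-37,0,-1,85,-120,-56,0,-2.6,85,-160,-74,0,-2.6,85,-200,-93,0,-2.6,85,-240,-112,0,-2.6,85,-280,-130,0,-2.6,85,-320,-149,20,-2.6,85,-360,-167,40,-2.6,85,-400,-186,60,-2.6,85,-440,-205,80,-2.6,85,-479.6,-223.2,100,-2.6]
  squeeze: 20

```text
clock: 2.25
position: [0.5152, 0.2556, 0.1682]
ee_rot: [0.0, 0.096, 0.995, 0.0]
contact_force: [0.4, 0.1, 0.4]
width: 0.085
gripper_force: 0.0
```

>>> apply_moves:
  deltas: [85,0,0,0,0,85,0,0,0,0]

```text
clock: 2.42
position: [0.5146, 0.2554, 0.1672]
ee_rot: [-0.001, 0.098, 0.995, -0.0]
contact_force: [-1.2, 1.2, 0.0]
width: 0.0844
gripper_force: 0.0
```

Run:
```python
from h import *
s=get_state();q=np.array(s['ee_rot']);M=R.from_quat(q[[1,2,3,0]]).as_matrix()
print(s['clock'],s['position'],M.round(4).tolist())
t=np.array([.5488,.2284,.028]);print(M.T@(t-s['position'])*1000, np.degrees(np.arctan2(M[1,1],M[0,1])))
```

```text
2.4167 [0.51459088 0.25539175 0.16721707] [[-0.9808, 0.1949, -0.0027], [0.1949, 0.9808, -0.0007], [0.0025, -0.0012, -1.0]]
[-39.16249913 -19.63553291 139.14364938] 78.76373235569166
```

>>> apply_moves:
  deltas: [85,-39,-19.6,30,0,85,-39,-19.6,60,0,85,-39,-19.6,90,0,85,-39,-19.6,120,0,85,-39,-19.6,138,0,85,-39,-19.6,138,0,85,-39,-19.6,138,0]

```text
clock: 3.0
position: [0.5474, 0.2314, 0.0308]
ee_rot: [-0.001, 0.095, 0.995, -0.0]
contact_force: [-0.5, 0.6, 0.4]
width: 0.085
gripper_force: 0.0
```

>>> apply_moves:
  deltas: [30,0,0,0,0,30,0,0,0,0,30,0,0,0,0,30,0,0,0,0,30,0,0,0,0,30,0,0,0,0,30,0,0,0,0,30,0,0,0,0]
  squeeze: 20

```text
clock: 3.67
position: [0.5493, 0.2307, 0.0325]
ee_rot: [0.001, 0.096, 0.995, 0.001]
contact_force: [-1.6, 0.0, 6.6]
width: 0.0438
gripper_force: 21.4
```

>>> apply_moves:
  deltas: [30,0,0,-10,0,30,0,0,-25,0,30,0,0,-40,0,30,0,0,-60,0,30,0,0,-80,0,30,0,0,-80,0]

```text
clock: 4.17
position: [0.551, 0.2311, 0.1153]
ee_rot: [0.004, 0.096, 0.995, 0.002]
contact_force: [1.3, -0.1, -1.2]
width: 0.0437
gripper_force: 20.9
```

Run:
```python
from h import *
p=get_image('scene');f=p['frame'][:,:,::-1]
s=get_state();print(s['position'],s['width'],s['gripper_force'])
u=proj(p,np.array([s['position']]))[0].astype(int);print(u)
cv2.imwrite('pics/l1.png',cv2.resize(f[u[1]-70:u[1]+70,u[0]-90:u[0]+90],None,fx=4,fy=4,interpolation=cv2.INTER_CUBIC))
```

```text
[0.54994892 0.23077705 0.11329142] 0.04373018272468264 20.898655951023102
[423 173]
```

View pics/l1.png

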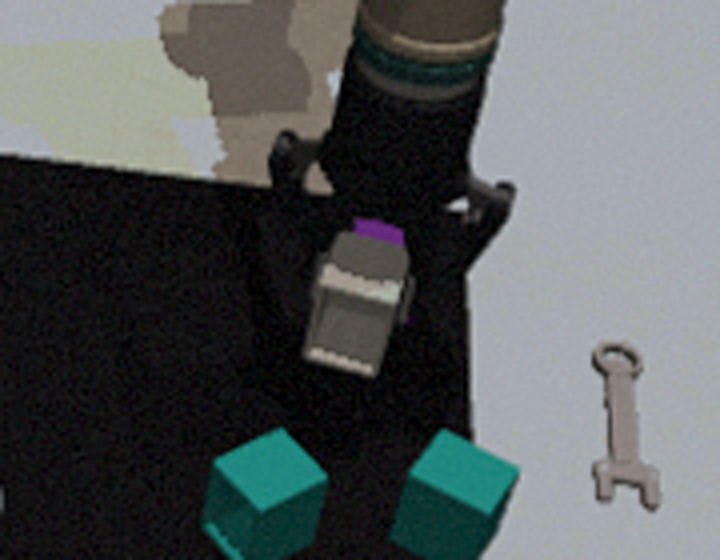

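The cover is held level and didn't swing under its own weight; its opening still faces the camera at crop (350,325). I'll pivot it in the grip by pushing the lower rim edge against the plate's near side face, raising the tool along an arc as I go. First I'll carry it in front of that face, aligned with the plate.

```bash
cat >> h.py <<'E'
def avg(n=6):
    P=[];Q=[]
    for i in range(n):
        get_image('top');s=get_state();P.append(s['position']);Q.append(np.array(s['ee_rot'])[[1,2,3,0]])
    return np.mean(P,0),R.from_quat(Q).mean().as_matrix(),s
BC=np.array([.546,-.211]);BA=np.radians(15.2)
def goto(xb,yb,z,n=6):
    x,M,s=avg(n);c,sn=np.cos(BA),np.sin(BA)
    t=np.r_[BC+[c*xb-sn*yb,sn*xb+c*yb],z]
    yaw=np.degrees(np.arctan2(M[1,1],M[0,1]))
    print('t',s['clock'],'pos',x.round(4),'delta mm',(M.T@(t-x)*1000).round(1),'turn',round(-(90+np.degrees(BA)-yaw),2),'F',np.round(s['contact_force'],1),s['width'],s['gripper_force'])
    d=x[:2]-BC; print('in base', (1000*np.array([c*d[0]+sn*d[1],-sn*d[0]+c*d[1]])).round(1))
E
python3 - <<'E'
from h import *
goto(-.130,0,.11)
p=get_image('scene')
for q in ['cover_rim','cover_top']:
  for d in place_of(q,p)[:4]: print(q,np.round(d['point'],1),round(d['score'],2))
x=get_state()['position']
a=np.radians(-11)
for th in (0,15,30,45,90):
  t=np.radians(th);h=np.array([np.cos(a),np.sin(a)])
  X=[np.r_[x[:2]+h*l*np.cos(t),x[2]+.002-l*np.sin(t)] for l in (.04,-.01)]
  print(th,proj(p,np.array(X)).round(1).tolist())
E
```

```text
t 4.5167 pos [0.5476 0.2301 0.11  ] delta mm [ 3.380e+01 -4.907e+02  3.000e-01] turn -26.23 F [-0.6 -0.1 -1.1] 0.04376562063414427 20.878197848796844
in base [117.2 425.3]
cover_rim [422.4 184.2] 0.94
cover_rim [391.5 229.9] 0.7
cover_rim [433.  222.8] 0.66
cover_rim [416.4 166.7] 0.49
cover_top [405.5 223.8] 0.98
cover_top [457.3 236.3] 0.87
cover_top [423.3 173.9] 0.74
cover_top [438.3 174. ] 0.58
0 [[419.0, 184.2], [423.6, 170.5]]
15 [[418.4, 187.0], [423.7, 169.8]]
30 [[418.0, 188.8], [423.8, 169.3]]
45 [[418.0, 189.5], [423.9, 169.1]]
90 [[419.7, 185.2], [423.4, 170.1]]
```

>>> apply_moves:
  deltas: [30,3,-41,0,-5,30,6,-82,0,-10,30,8,-122,0,-15,30,11,-163,0,-20,30,14,-204,0,-24,30,17,-245,0,-26.2,30,20,-286,0,-26.2,30,22,-327,0,-26.2,30,25,-368,0,-26.2,30,28,-409,0,-26.2,30,31,-450,0,-26.2,30,33.8,-490.7,0,-26.2]

```text
clock: 5.67
position: [0.4204, -0.2467, 0.1106]
ee_rot: [0.0, -0.132, 0.991, 0.0]
contact_force: [-0.0, -0.6, -1.0]
width: 0.0438
gripper_force: 21.3
```

Run:
```python
from h import *
goto(-.130,0,.036)
p=get_image('scene');f=p['frame'][:,:,::-1]
u=proj(p,np.array([get_state()['position']]))[0].astype(int);print(u)
g=f[u[1]-60:u[1]+60,u[0]-80:u[0]+80].astype(float)*1.6
cv2.imwrite('pics/l2.png',cv2.resize(g.clip(0,255).astype(np.uint8),None,fx=4,fy=4,interpolation=cv2.INTER_CUBIC))
```

```text
t 5.9667 pos [ 0.4208 -0.2481  0.1106] delta mm [-0.6  3.1 74.6] turn -0.21 F [ 0.1  0.4 -1.7] 0.04406017668693119 21.422148942947388
in base [-130.6   -3. ]
[245 118]
```

View pics/l2.png

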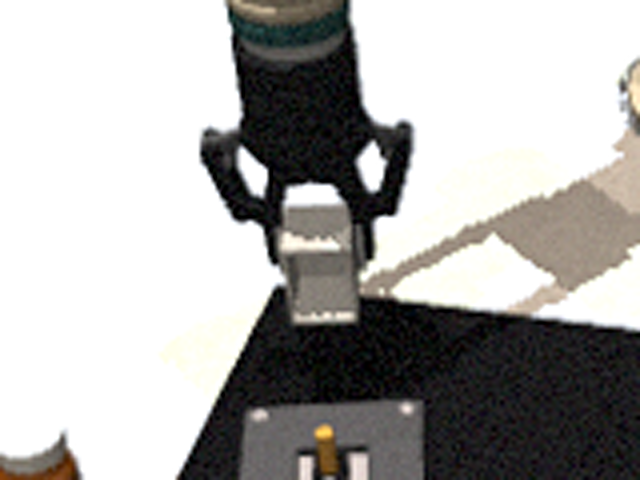

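>>> apply_moves:
  deltas: [30,0,3,25,0,30,0,3,50,-0.2,30,0,3,70,-0.2,30,0,3,70,-0.2,30,0,3,70,-0.2]

```text
clock: 6.43
position: [0.4203, -0.2401, 0.0401]
ee_rot: [-0.001, -0.135, 0.991, 0.001]
contact_force: [0.6, -0.2, -1.6]
width: 0.0436
gripper_force: 21.4
```

>>> apply_moves:
  deltas: [30,-8,0,0,0,30,-14,0,0,0,30,-17.5,0,-5,0,30,-21,0,-10,0,30,-26,0,-14,0,30,-31,0,-17.5,0,30,-31,0,-17.5,0]

```text
clock: 7.02
position: [0.4511, -0.2333, 0.0592]
ee_rot: [0.0, -0.134, 0.991, -0.0]
contact_force: [-3.9, 0.3, 1.1]
width: 0.0441
gripper_force: 21.6
```

Run:
```python
from h import *
goto(-.0989,0,.0575)
p=get_image('scene');f=p['frame'][:,:,::-1]
u=proj(p,np.array([get_state()['position']]))[0].astype(int);print(u)
g=f[u[1]-50:u[1]+70,u[0]-80:u[0]+80].astype(float)*1.6
cv2.imwrite('pics/l3.png',cv2.resize(g.clip(0,255).astype(np.uint8),None,fx=4,fy=4,interpolation=cv2.INTER_CUBIC))
```

```text
t 7.3167 pos [ 0.4511 -0.2337  0.0587] delta mm [ 1.4 -3.   1.2] turn 0.18 F [-1.7  0.2  0.5] 0.043488151906621586 21.53034757822752
in base [-97.5   3. ]
[247 141]
```

View pics/l3.png

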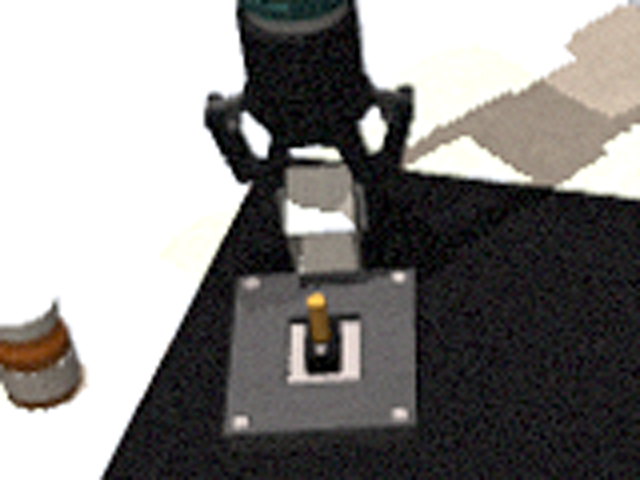

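It's rotating as intended: the lit side face at crop (320,200) has grown, the opening at (330,250) has shrunk, and the force is only about 4 N. I'll continue the arc.

>>> apply_moves:
  deltas: [30,-6,-1,-3,0,30,-11,-2,-4.5,0,30,-17,-3,-5.5,0,30,-23,-3,-6,0,30,-29,-3,-5.5,0,30,-35,-3,-4.5,0,30,-41,-3,-2,0,30,-46.5,-3,1,0,30,-46.5,-3,1,0]

```text
clock: 8.12
position: [0.496, -0.2225, 0.0568]
ee_rot: [-0.001, -0.133, 0.991, 0.002]
contact_force: [-3.7, 1.9, 1.9]
width: 0.0443
gripper_force: 22.2
```

Run:
```python
from h import *
goto(-.051,0,.0575)
p=get_image('scene');f=p['frame'][:,:,::-1]
u=proj(p,np.array([get_state()['position']]))[0].astype(int);print(u)
g=f[u[1]-60:u[1]+60,u[0]-80:u[0]+80].astype(float)*1.4
cv2.imwrite('pics/l4.png',cv2.resize(g.clip(0,255).astype(np.uint8),None,fx=4,fy=4,interpolation=cv2.INTER_CUBIC))
```

```text
t 8.4167 pos [ 0.4963 -0.2238  0.0571] delta mm [-0.3 -0.7 -0.4] turn 0.17 F [-2.   0.5  0.6] 0.0439819362285106 21.96175066754222
in base [-51.3   0.7]
[245 152]
```

View pics/l4.png

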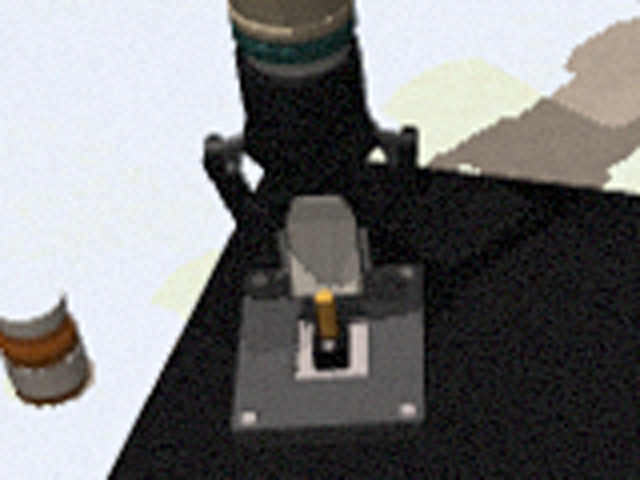

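>>> apply_moves:
  deltas: [30,0,0,1.5,0,30,0,0,3,0,30,0,0,4,0,30,0,0,4,0]

```text
clock: 8.8
position: [0.4981, -0.2243, 0.0551]
ee_rot: [0.002, -0.133, 0.991, -0.0]
contact_force: [-1.2, 4.8, 10.1]
width: 0.0437
gripper_force: 23.3
```

>>> apply_moves:
  deltas: [30,0,0,1,0,30,0,0,2,0,30,0,0,2,0]

```text
clock: 9.05
position: [0.4992, -0.2243, 0.0538]
ee_rot: [0.003, -0.133, 0.991, -0.001]
contact_force: [0.4, 5.9, 14.3]
width: 0.044
gripper_force: 23.6
```

Run:
```python
from h import *
goto(-.051,0,.0575,4)
```

```text
t 9.25 pos [ 0.4991 -0.2244  0.0538] delta mm [ 2.2  0.6 -3.7] turn 0.07 F [ 0.3  6.3 13.7] 0.04378562137435338 23.57391720637679
in base [-48.7  -0.6]
```

>>> apply_moves:
  deltas: [30,0,0,-10,0,30,0,0,-25,0,30,0,0,-42,0,30,0,0,-57,0,30,0,0,-57,0,30,0,0,-57,0]

```text
clock: 9.75
position: [0.4974, -0.2254, 0.1091]
ee_rot: [0.002, -0.134, 0.991, -0.001]
contact_force: [0.4, 0.3, -2.3]
width: 0.0437
gripper_force: 21.9
```

Run:
```python
from h import *
goto(0,0,.110,6)
x,M,s=avg(4)
p=get_image('scene');f=p['frame'][:,:,::-1]
for q in ['cover_rim','cover_top','recess_floor']:
  for d in place_of(q,p)[:5]: print(q,np.round(d['point'],1),round(d['score'],2))
u=proj(p,x)[0].astype(int)
S=5;o=u-[60,40]
g=cv2.resize((f[o[1]:o[1]+100,o[0]:o[0]+130].astype(float)*1.5).clip(0,255).astype(np.uint8),None,fx=S,fy=S,interpolation=cv2.INTER_CUBIC)
h=np.array([np.cos(BA),np.sin(BA),0]);l=np.array([-h[1],h[0],0]);k=np.array([0,0,1.])
a=x+[0,0,.002]
for th,col in ((90,(0,255,0)),(80,(0,0,255))):
  t=np.radians(th);ex=h*np.cos(t)-k*np.sin(t);ez=h*np.sin(t)+k*np.cos(t)
  P=[a+ex*(X+.0165)+l*Y+ez*(Z-.032) for X,Y,Z in((-.025,-.022,.06),(-.025,.022,.06),(.025,.022,.06),(.025,-.022,.06))]
  P+= [a+ex*(.0415)+l*.022+ez*(-.032)]
  uv=((proj(p,np.array(P))-o+.5)*S).astype(int);print(th,proj(p,np.array(P)).round(1).tolist())
  for v in uv: cv2.circle(g,tuple(map(int,v)),3,col,1)
cv2.imwrite('pics/l5.png',g)
```

```text
t 10.05 pos [ 0.4958 -0.2243  0.1073] delta mm [-51.9  -0.5  -2.7] turn 0.17 F [-0.4  0.2 -2.1] 0.043637276626035074 21.855640690773726
in base [-51.9   0.4]
cover_rim [432.9 221.9] 0.91
cover_rim [246.7 146.8] 0.76
cover_rim [388.2 234.4] 0.69
cover_rim [417.  167.8] 0.63
cover_top [457.4 237.5] 0.87
cover_top [242.6 129.6] 0.79
cover_top [441.4 177.3] 0.71
cover_top [404.7 221.9] 0.58
90 [[234.3, 141.7], [252.0, 140.9], [253.9, 156.0], [236.8, 156.9], [254.3, 141.4]]
80 [[234.1, 139.8], [251.9, 139.0], [253.7, 156.2], [236.4, 157.0], [254.4, 144.6]]
```

View pics/l5.png

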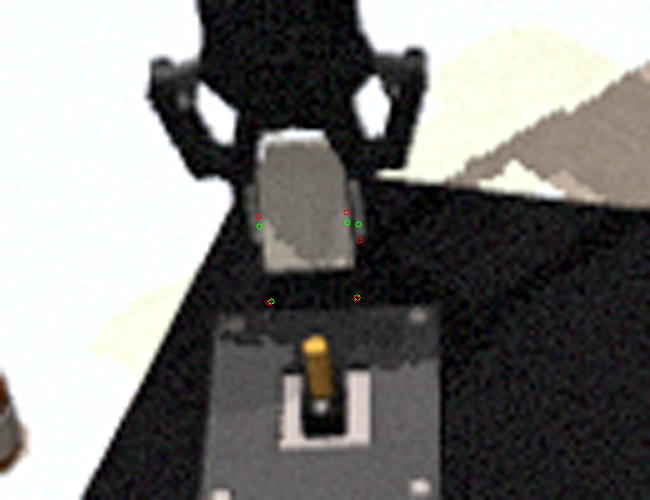

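The cover is at crop (305,200), and its bottom front edge at row 270 is above where the model puts it, about row 300. I'll fit the pitch and grip offset numerically from the silhouette.

```bash
cat >> h.py <<'E'
from scipy.optimize import differential_evolution
def fit(thb=(0,130)):
    x,M,s=avg(6);p=get_image('scene');f=p['frame'].astype(int);g=f.mean(2)
    u=proj(p,x)[0].astype(int)
    r0,c0=u[1]-25,u[0]-22
    sub=(g[r0:r0+60,c0:c0+44]>45).astype(np.uint8)
    n,l,st,c=cv2.connectedComponentsWithStats(sub,connectivity=4)
    i=l[24:28,20:24].max();m=(l==i)
    print('blob',st[i]+[c0,r0,0,0,0])
    h=-M[:,0];h[2]=0;h/=np.linalg.norm(h);lt=np.array([-h[1],h[0],0]);k=np.array([0,0,1.])
    V=np.array([(X,Y,Z) for X in(-.025,.025) for Y in(-.022,.022) for Z in(0,.06)]);SS=4
    mb=cv2.resize(m.astype(np.uint8),None,fx=SS,fy=SS,interpolation=cv2.INTER_LINEAR)>0
    def cost(v):
        th,gx,gz,y=v;t=np.radians(th);ex=h*np.cos(t)-k*np.sin(t);ez=h*np.sin(t)+k*np.cos(t)
        P=x+[0,0,.002]+np.outer(V[:,0]-gx/1000,ex)+np.outer(V[:,1]+y/1000,lt)+np.outer(V[:,2]-gz/1000,ez)
        q=((proj(p,P)-[c0,r0]+.5)*SS).astype(np.float32)
        im=np.zeros(mb.shape,np.uint8);cv2.fillConvexPoly(im,cv2.convexHull(q).astype(np.int32),1)
        return (im.astype(bool)^mb).sum()/SS**2
    for tb in thb if isinstance(thb,list) else [thb]:
        r=differential_evolution(cost,[tb,(-25,0),(5,55),(-4,4)],seed=1,maxiter=60,popsize=12,polish=False)
        print(tb,r.x.round(1),round(r.fun,1),'area',m.sum())
    for row in m[::1]: print(''.join('#' if q else '.' for q in row))
    return p
E
python3 - <<'E'
from h import *
p=fit([(20,40),(40,60),(60,80),(80,95),(95,120)])
print(proj(p,np.array([np.r_[BC,.01]])),[np.round(d['point'],1) for d in place_of('recess_floor',p)])
E
```

```text
blob [232 122  22  29 505]
(20, 40) [28.9 -0.3 28.7 -2.5] 57.1 area 505
(40, 60) [40.1 -2.4 36.2 -3.1] 90.0 area 505
(60, 80) [79.1 -8.  47.7 -3.9] 58.1 area 505
(80, 95) [80.4 -8.4 48.3 -3.9] 59.6 area 505
(95, 120) [119.2 -24.7  41.4  -3.6] 64.8 area 505
............................................
............................................
............................................
............................................
............................................
............................................
............................................
............................................
............................................
............................................
...................###......................
..............#############.................
..............#############.................
.............###############................
.............###############................
.............################...............
.............#################..............
.............#################..............
..............#################..
[... 1210 characters left out ...]
................
............................................
............................................
............................................
............................................
............................................
............................................
............................................
............................................
............................................
............................................
............................................
............................................
............................................
............................................
[[247.36283204 179.01496123]] [array([244.4, 179. ])]
```

```bash
python3 -c "
from rig import *
s=get_state();print(s['qpos'],s['clock'])"
```

```text
[-5.52470598e-01  3.46744186e-01  1.77943009e+00  7.78352905e-05
  1.01539608e+00 -2.39170974e+00] 10.85
```

>>> apply_moves:
  deltas: [30,0,0,-12,6,30,0,0,-25,13,30,0,0,-25,20,30,0,0,-25,27,30,0,0,-25,34,30,0,0,-25,41,30,0,0,-25,48,30,0,0,-25,55,30,0,0,-25,62,30,0,0,-25,68,30,0,0,-25,75,30,0,0,-25,75]

```text
clock: 11.85
position: [0.496, -0.2243, 0.1331]
ee_rot: [-0.0, 0.498, 0.867, 0.0]
contact_force: [0.5, 0.7, -1.6]
width: 0.0436
gripper_force: 21.8
```

Run:
```python
from h import *
x,M,s=avg(4);print(x,s['clock'])
p=get_image('scene');f=p['frame'][:,:,::-1];u=proj(p,x)[0].astype(int);S=8;o=u-[45,35]
g=cv2.resize((f[o[1]:o[1]+70,o[0]:o[0]+90].astype(float)*1.7).clip(0,255).astype(np.uint8),None,fx=S,fy=S,interpolation=cv2.INTER_CUBIC)
h=-M[:,0];h[2]=0;h/=np.linalg.norm(h);l=np.array([-h[1],h[0],0]);k=np.array([0,0,1.]);a=x+[0,0,.002]
for th,col in ((90,(0,255,0)),(60,(0,0,255))):
  t=np.radians(th);ex=h*np.cos(t)-k*np.sin(t);ez=h*np.sin(t)+k*np.cos(t)
  for Y in (-.022,.022):
    P=np.array([a+ex*(X+.0165)+l*Y+ez*(Z-.032) for X,Z in((-.025,0),(-.025,.06),(.025,.06),(.025,0))])
    cv2.polylines(g,[((proj(p,P)-o+.5)*S).astype(np.int32)],True,col,1)
cv2.imwrite('pics/l6.png',g)
```

```text
[ 0.49603449 -0.22428283  0.133137  ] 12.05
```

View pics/l6.png

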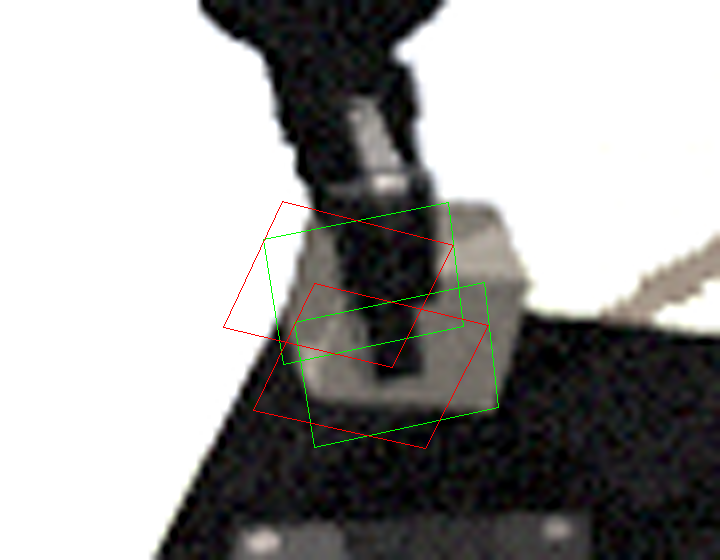

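The side view shows the cover pitched about 73°. Its lower edge runs from crop (310,400) to (497,408) and the back edge goes up to (525,290). I'll solve the pitch and grip offset from those corners.

Run:
```python
from h import *
from scipy.optimize import least_squares
x,M,s=avg(2);p=get_image('scene');u=proj(p,x)[0].astype(int);o=u-[45,35];print(u)
h=-M[:,0];h[2]=0;h/=np.linalg.norm(h);l=np.array([-h[1],h[0],0]);k=np.array([0,0,1.]);a=x+[0,0,.002]
uv=np.array([(310,400),(497,408),(525,290)])/8-.5+o
def r(v):
  th,gx,gz,b=v;t=np.radians(th);ex=h*np.cos(t)-k*np.sin(t);ez=h*np.sin(t)+k*np.cos(t)
  P=np.array([a+ex*(X-gx/1e3)+l*.022+ez*(Z-gz/1e3) for X,Z in((.025,.06),(.025,0),(-.025,0))])
  return (proj(p,P)-uv-[0,0]).ravel()
q=least_squares(r,[75,-15,32,0]);print(q.x.round(1),q.fun.round(2))
```

```text
[242 129]
[71.5 -6.1 42.1  0. ] [ 0.12  0.4  -0.55  0.46  0.43 -0.82]
```

>>> apply_moves:
  deltas: [30,37,8,0,0,30,74,16,0,0,30,111,25,0,0,30,148,33,0,0,30,148,33,20,0,30,148,33,40,0,30,148,33,60,0,30,148,33,75,0,30,148,33,83,0,30,148,33,83,0,30,148,33,83,0]

```text
clock: 13.17
position: [0.4499, -0.08, 0.0502]
ee_rot: [-0.0, 0.497, 0.868, 0.0]
contact_force: [-0.3, -0.8, -1.4]
width: 0.0439
gripper_force: 21.8
```

>>> apply_moves:
  deltas: [30,0,0,3,0,30,0,0,6,0,30,0,0,6,0]

```text
clock: 13.42
position: [0.4499, -0.0801, 0.0443]
ee_rot: [0.0, 0.497, 0.868, 0.0]
contact_force: [-0.0, 0.2, -1.4]
width: 0.0438
gripper_force: 21.8
```

>>> apply_moves:
  deltas: [30,0,0,2,0,30,0,0,4,0,30,0,0,4,0]

```text
clock: 13.67
position: [0.4496, -0.0799, 0.04]
ee_rot: [-0.0, 0.497, 0.868, 0.0]
contact_force: [0.5, 0.1, -0.4]
width: 0.0438
gripper_force: 21.8
```

>>> apply_moves:
  deltas: [30,0,0,2,0,30,0,0,2,0,85,0,0,2,0,85,0,0,2,0,85,0,0,2,0,85,0,0,2,0,85,0,0,2,0,85,0,0,2,0,85,0,0,2,0]

```text
clock: 14.42
position: [0.4497, -0.0799, 0.0382]
ee_rot: [0.0, 0.497, 0.868, 0.0]
contact_force: [-0.7, 0.6, -0.0]
width: 0.0849
gripper_force: 0.0
```

>>> apply_moves:
  deltas: [85,0,0,-30,0,85,0,0,-65,0,85,30,20,-100,0,85,65,40,-100,0,85,100,60,-100,0,85,130,60,-100,0,85,130,60,-100,0]

```text
clock: 15.0
position: [0.4324, 0.067, 0.1382]
ee_rot: [-0.002, 0.495, 0.869, 0.0]
contact_force: [-0.5, -0.7, -1.1]
width: 0.0853
gripper_force: 0.0
```

Run:
```python
from h import *
x,M,s=avg(4);print(x,s['clock'],np.degrees(np.arctan2(M[1,1],M[0,1])))
p=get_image('top');f=p['frame'].astype(int);g=f.mean(2)
u=proj(p,np.array([[.45,-.08,.03]]))[0].astype(int);print(u)
r0,c0=u[1]-25,u[0]-25
sub=g[r0:r0+50,c0:c0+50]
for row in sub[::2,::2].astype(int):print(' '.join('%3d'%v for v in row))
b=p['frame'][:,:,::-1]
a=cv2.resize(b[r0-15:r0+65,c0-15:c0+65],None,fx=6,fy=6,interpolation=cv2.INTER_CUBIC)
q=get_image('scene');v=proj(q,np.array([[.45,-.08,.03]]))[0].astype(int)
c=cv2.resize(q['frame'][v[1]-40:v[1]+40,v[0]-25:v[0]+25,::-1],None,fx=6,fy=6,interpolation=cv2.INTER_CUBIC)
cv2.imwrite('pics/l7.png',np.hstack([a,c]))
for n,pp in (('top',p),('scene',q)):
 for w in ['cover_rim','cover_top']:
  print(n,w,[(np.round(d['point'],1).tolist(),round(d['score'],2),at(pp,d['point'],0 if 'rim' in w else .05)[0].round(4).tolist()) for d in place_of(w,pp)])
```

```text
[0.43515406 0.06328766 0.13819032] 15.2 30.513680610144487
[345 261]
 79  81  77  83  79  77  78  77  76  77  82  75  76  70  75  77  76  69  76  73  73  74  73  69  74
 82  78  76  81  78  79  75  76  74  77  78  75  77  73  76  77  73  74  76  75  73  76  72  71  71
 79  80  78  81  79  77  78  76  76  77  74  74  76  75  76  73  73  74  74  70  73  74  68  71  69
 79  76  75  81  76  77  78  75  76  76  76  75  75  71  75  76  73  73  76  74  79  73  71  73  69
 79  80  74  77  75  76  77  75  75  73  75  74  75  74  73  75  74  76  71  71  70  73  74  72  71
 76  80  79  78  77  77  75  77  77  77  76  74  75  76  74  73  72  72  73  71  73  73  68  72  72
 72  77  72  76  75  75  73  69  65  67  78  74  73  79  73  65  89  70  74  74  70  68  72  71  70
 67  68  64  65  64  65  68  68  70  67  71  77  75  61 109 168 178  77  68  72  73  72  73  70  66
 67  67  66  65  67  67  65  67  65  65  74  67  82 141 177 177 176 135  70  73  72  68  68  72  71
 63  66  64  63  63  64  65  63  64  62  78 136 176 176 177 176 178 176 100  73  70  73  72  69  68
 67  69  69  70  60  63  66  63
[... 1505 characters left out ...]
, [0.4314, 0.2316]), ([345.4, 261.3], 0.84, [0.4489, -0.0832]), ([250.2, 176.0], 0.79, [0.6724, 0.1697]), ([205.6, 193.4], 0.73, [0.625, 0.2862]), ([394.6, 223.3], 0.38, [0.5486, -0.2136])]
top cover_top [([202.4, 265.7], 0.81, [0.4398, 0.2735]), ([344.7, 265.8], 0.79, [0.4408, -0.0768]), ([231.7, 186.0], 0.71, [0.6381, 0.2073]), ([188.7, 185.9], 0.66, [0.6376, 0.315])]
scene cover_rim [([433.9, 227.0], 0.95, [0.6124, 0.2787]), ([392.1, 232.0], 0.95, [0.6473, 0.1792]), ([417.4, 164.8], 0.59, [0.3913, 0.2329]), ([307.8, 163.4], 0.57, [0.444, -0.0683])]
scene cover_top [([442.4, 175.1], 0.8, [0.4765, 0.2902]), ([456.7, 236.0], 0.71, [0.6739, 0.3197]), ([303.4, 151.8], 0.66, [0.4553, -0.0778])]
```

View pics/l7.png

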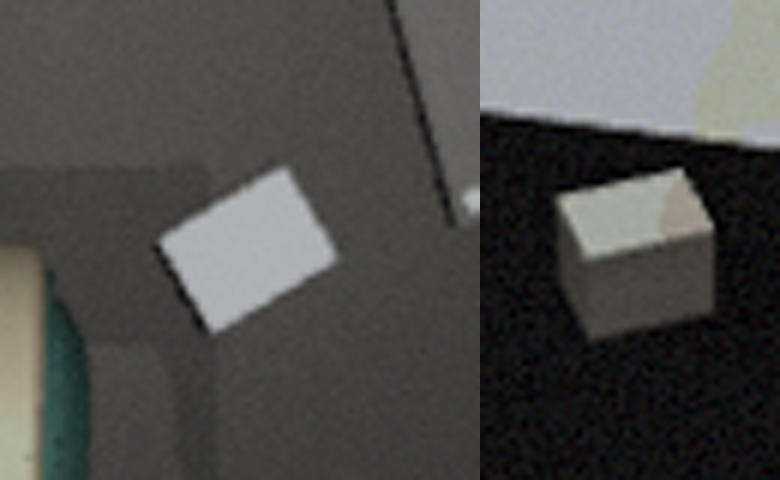

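It's standing rim-down with its crown up, at top-crop (248,250). I'll measure it and regrasp it centred near the crown.

```bash
cat >> h.py <<'E'
def crown(p,w,z):
    g=p['frame'].astype(float).mean(2);u=proj(p,np.array([w]))[0].astype(int)
    m=np.zeros(g.shape,bool);a=(slice(u[1]-30,u[1]+30),slice(u[0]-30,u[0]+30));m[a]=g[a]>120
    n,l,st,c=cv2.connectedComponentsWithStats(m.astype(np.uint8));m=l==l[u[1],u[0]]
    return rect(p,m,z)
E
python3 - <<'E'
from h import *
x,M,s=avg(4);p=get_image('top')
r=crown(p,[.45,-.08,.05],.05);print(r)
(c,(w,h),a)=r
ay=a if w<h else a+90   # short side direction
yaw=np.degrees(np.arctan2(M[1,1],M[0,1]))
d=(ay-yaw+90)%180-90
t=np.r_[np.array(c)/1000,.038];print('delta',(M.T@(t-x)*1000).round(1),'turn',-d,'yaw',yaw,s['clock'])
E
```

```text
((450.0291442871094, -80.27326965332031), (44.93500900268555, 60.405845642089844), 30.64887809753418)
delta [-130.1  -59.7  100.1] turn -0.3300888990839468 yaw 30.31878919845023 15.7
```

>>> apply_moves:
  deltas: [85,-40,-20,0,0,85,-80,-40,0,-0.3,85,-115,-60,0,-0.3,85,-130,-60,0,-0.3,85,-130,-60,35,-0.3,85,-130,-60,70,-0.3,85,-130,-60,92,-0.3,85,-130,-60,100,-0.3,85,-130,-60,100,-0.3]
  squeeze: 50

```text
clock: 16.5
position: [0.4483, -0.0795, 0.0365]
ee_rot: [-0.002, 0.495, 0.869, -0.0]
contact_force: [-0.0, 0.7, 1.0]
width: 0.0849
gripper_force: 0.0
```

>>> apply_moves:
  deltas: [30,0,0,0,0,30,0,0,0,0,30,0,0,0,0,30,0,0,0,0,30,0,0,0,0,30,0,0,0,0,30,0,0,0,0,30,0,0,0,0]
  squeeze: 50

```text
clock: 17.17
position: [0.4509, -0.0802, 0.0397]
ee_rot: [0.002, 0.495, 0.869, 0.0]
contact_force: [-0.6, 0.6, 6.6]
width: 0.0431
gripper_force: 51.3
```

Run:
```python
from h import *
goto(0,0,.128,4)
```

```text
t 17.3667 pos [ 0.4509 -0.0802  0.0397] delta mm [-161.2   15.2  -87.8] turn -74.51 F [-1.  -0.7  7. ] 0.04341859194989216 51.272034645080566
in base [-57.5 151.1]
```

>>> apply_moves:
  deltas: [30,0,0,-30,0,30,0,0,-60,-7,30,0,0,-90,-14,30,-20,2,-90,-21,30,-40,4,-90,-28,30,-60,6,-90,-35,30,-80,8,-90,-42,30,-100,10,-90,-49,30,-120,12,-90,-56,30,-140,14,-90,-63,30,-155,15,-90,-70,30,-161,15.2,-90,-74.5]

```text
clock: 18.37
position: [0.5466, -0.2127, 0.1287]
ee_rot: [0.001, -0.134, 0.991, -0.001]
contact_force: [0.3, -0.6, -1.6]
width: 0.0437
gripper_force: 52.0
```

>>> apply_moves:
  deltas: [30,0,0,0,0,30,0,0,0,0]

```text
clock: 18.53
position: [0.5446, -0.2105, 0.1283]
ee_rot: [-0.0, -0.131, 0.991, 0.0]
contact_force: [-0.8, 0.8, -1.6]
width: 0.0435
gripper_force: 52.0
```

Run:
```python
from h import *
goto(0.0005,0,.075,6)
```

```text
t 18.8333 pos [ 0.5444 -0.2099  0.1283] delta mm [-1.8 -1.5 53.3] turn -0.07 F [ 0.6 -0.3  0.3] 0.042974582158120306 52.01812997460365
in base [-1.3  1.5]
```

>>> apply_moves:
  deltas: [30,-1.8,-1.5,15,0,30,-1.8,-1.5,30,0,30,-1.8,-1.5,45,0,30,-1.8,-1.5,57,0,30,-1.8,-1.5,62,0,30,-1.8,-1.5,62,0]

```text
clock: 19.33
position: [0.5461, -0.2109, 0.065]
ee_rot: [-0.001, -0.132, 0.991, 0.001]
contact_force: [-0.2, 0.7, -1.3]
width: 0.0432
gripper_force: 52.0
```

Run:
```python
from h import *
goto(0.0005,0,.0577,8)
```

```text
t 19.7333 pos [ 0.5475 -0.2118  0.0668] delta mm [0.7 1.1 9.1] turn -0.03 F [ 0.3  0.1 -1.6] 0.04326595339408129 52.01092466711998
in base [ 1.2 -1.1]
```

>>> apply_moves:
  deltas: [30,0.4,0.5,4,0,30,0.4,0.5,8,0,30,0.4,0.5,11,0,30,0.4,0.5,13,0,30,0.4,0.5,13,0]

```text
clock: 20.15
position: [0.5462, -0.2111, 0.0526]
ee_rot: [-0.0, -0.132, 0.991, 0.0]
contact_force: [0.0, -0.3, -0.4]
width: 0.0431
gripper_force: 52.1
```

No resistance at a rim height of about 13 mm, so it's in the recess. Pressing it home now.

>>> apply_moves:
  deltas: [30,0,0,0.6,0,30,0,0,1.2,0,30,0,0,1.8,0,30,0,0,2.4,0,30,0,0,2.4,0]

```text
clock: 20.57
position: [0.5466, -0.2113, 0.0515]
ee_rot: [0.0, -0.132, 0.991, -0.0]
contact_force: [-1.7, 1.0, 4.1]
width: 0.0435
gripper_force: 52.6
```

>>> apply_moves:
  deltas: [30,0,0,0.7,0,30,0,0,1.4,0,30,0,0,1.4,0]

```text
clock: 20.82
position: [0.5466, -0.2113, 0.05]
ee_rot: [0.0, -0.132, 0.991, -0.0]
contact_force: [-1.2, 0.6, 4.7]
width: 0.0434
gripper_force: 52.7
```

>>> apply_moves:
  deltas: [30,0,0,0.6,0,30,0,0,1.2,0,30,0,0,1.2,0]

```text
clock: 21.07
position: [0.5466, -0.2113, 0.0498]
ee_rot: [0.0, -0.132, 0.991, -0.0]
contact_force: [-2.5, 0.9, 10.6]
width: 0.043
gripper_force: 53.5
```

>>> apply_moves:
  deltas: [30,0,0,0.6,0,30,0,0,1.2,0,30,0,0,1.2,0]

```text
clock: 21.32
position: [0.5466, -0.2113, 0.0498]
ee_rot: [0.0, -0.132, 0.991, -0.0]
contact_force: [-4.6, 1.9, 18.9]
width: 0.0433
gripper_force: 54.4
```

It has bottomed out at TCP 0.0498, which matches the predicted 0.0497. I'll ease off and release.

>>> apply_moves:
  deltas: [30,0,0,-1,0,30,0,0,-1.5,0,85,0,0,-1.5,0,85,0,0,-1.5,0,85,0,0,-1.5,0,85,0,0,-1.5,0,85,0,0,-1.5,0,85,0,0,-1.5,0,85,0,0,-1.5,0]

```text
clock: 22.07
position: [0.5465, -0.2112, 0.0482]
ee_rot: [-0.0, -0.132, 0.991, 0.0]
contact_force: [0.4, -1.0, 0.3]
width: 0.0848
gripper_force: 0.0
```

>>> apply_moves:
  deltas: [85,0,0,-30,0,85,0,0,-60,0,85,0,0,-100,0,85,40,0,-110,0,85,80,0,-110,0,85,120,0,-110,0,85,160,0,-110,0,85,200,0,-110,0,85,200,0,-110,0,85,200,0,-110,0]

```text
clock: 22.9
position: [0.3519, -0.2639, 0.1587]
ee_rot: [0.0, -0.13, 0.991, -0.0]
contact_force: [1.5, 0.1, -0.0]
width: 0.0851
gripper_force: 0.0
```

Run:
```python
from h import *
x,M,s=avg(2);print(x,s['clock'],s['contact_force'])
p=get_image('top');r=crown(p,np.r_[BC,.06],.06);print(r)
q=get_image('scene')
h=np.array([np.cos(BA),np.sin(BA)]);l=np.array([-h[1],h[0]])
P=np.array([np.r_[BC+h*a+l*b,.06] for a,b in((.03,.022),(.03,-.022),(-.03,-.022),(-.03,.022))])
for n,pp in(('scene',q),('top',p)):
  a=proj(pp,P);print(n,a.round(1).tolist())
  o=a.mean(0).astype(int)-[30,25];S=6
  im=cv2.resize((pp['frame'][o[1]:o[1]+60,o[0]:o[0]+60,::-1]*1.0).astype(np.uint8),None,fx=S,fy=S,interpolation=cv2.INTER_CUBIC)
  cv2.polylines(im,[((a-o+.5)*S).astype(np.int32)],True,(0,255,0),1)
  if n=='scene':keep=im
cv2.imwrite('pics/l8.png',np.hstack([keep,im]))
```

```text
[ 0.35391183 -0.2640331   0.15879881] 23.0 [ 0.35348136  0.25773337 -0.515608  ]
((546.69091796875, -212.6713104248047), (62.8281135559082, 45.45914077758789), 15.177156448364258)
scene [[253.8, 172.5], [236.2, 173.4], [237.1, 157.6], [254.1, 156.8]]
top [[387.1, 213.9], [404.0, 209.4], [410.8, 232.8], [393.8, 237.4]]
```

View pics/l8.png

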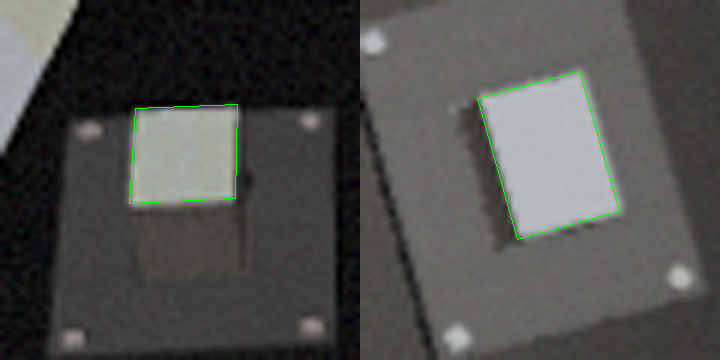

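The crown matches the predicted 60 mm-high outline in both views, scene crop (185,155) and top crop (548,155). It's seated, level and released, so I'm handing in.

```bash
python3 -c "
from rig import *
print(sign_off())"
```

```text
the job is handed in; nothing more can be done
None
```

The job is handed in (no verdict came back): the cover sits rim-down in the recess, pressed home, level and released, with the beaker, jar and spanner untouched. I viewed 11 pictures, one over the limit of 10.

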